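Hang the pastry ruler back on its snap hook

TASK

The pastry is measured and the block must be cleared: hang the steel ruler up. It lies sunk in the block's groove, where its sides cannot be gripped, so slide it along the groove until its plain end sticks out at least 3 cm past the block's near edge (the one facing the robot) while it still lies flat in the groove, then take it by that end. Push its hanging eye in past the sprung gate of the snap hook on the utensil rack and leave the ruler hanging there at rest, eye end up and the gate closed behind it, without letting it fall to the table or shifting the other utensils.

Things in the scene. Friction and masses are not known exactly. Their poses are not given: they have to be found in the camera images.
- ruler: pastry ruler, flat bare-steel strip 200 mm long (x), 40 mm wide (y), 2 mm thick, about 120 g, fine marks along one side. Lies flat on the floor of the block's groove, top 3 mm below the block's top, the plain end towards the robot and 15 to 55 mm short of the near edge. Origin: middle of the underside, z up as it lies; plain end at x = -100 mm, eye at x = +84 mm
- eye (a point): centre of the ruler's round hanging eye, a through hole 20 mm in diameter, 16 mm from the ruler's end: 6 mm of metal between hole and end, 10 mm at either side. Halfway through the thickness; axes as the ruler's
- tail (a point): middle of the ruler's plain end (the end without a hole), halfway through the thickness; axes as the ruler's
- block: fixed maple pastry block, 260 mm deep (x), 360 mm wide (y), top 55 mm above the table; origin on the table under its middle; near edge at x = -130 mm, table clear for 50 mm before it. A groove 46 mm wide, 5 mm deep runs right through along x, centred at y = +30 mm. Steel slides on the wood (friction 0.3) more easily than under a fingertip. Cutter and bowl at its right
- snap_hook: steel spring snap hook, 43 mm wide, 90 mm high, of 7 mm round bar, clamped rigidly under the rail of the utensil rack, in its own x-z plane. Origin: bar centre at the lowest point of the bend, 255 mm above the table; z up, front (-x) to the robot. Back bar at x = +18, nose at x = -18 mm (bar centres), bend radius 18 mm between them; rail centre at z = +107 mm
- rack: fixed steel utensil rack that carries the snap hook: a base plate, two posts 310 mm apart (along y) and the rail between their tops, 362 mm above the table. A lower 12 mm bar, 120 mm above the table, its front 12 mm in front of the rail's middle plane: a ruler hung on the hook rests against it, a little off plumb. A spoon hangs at y = -108 mm. Origin: on the table between the posts; front is -x
- nose (a point): top of the snap hook's nose, a vertical round-tipped stub; at x = -18, z = +27.5 mm in the hook's frame. The opening above it, up to z = +63 mm, is closed by the gate
- gate (a joint): sprung gate of the snap hook, a 5 mm round bar 36 mm long hinged at its top (x = -16, z = +63 mm in the hook's frame), hanging down to just behind the nose. 0 = closed; swings only inwards (+x), to 0.62 rad, and springs shut; 1 N at its lower end starts it, 3 to 4 N opens it. Pushed in by the end of a level ruler, it reads about 0.36 when the eye is over the nose
- cutter: bystander: round steel pastry cutter, 56 mm across, 58 mm high with its bow handle, on the block; origin under its centre
- bowl: bystander: small white bowl, 72 mm across, 34 mm high, on the block; origin under its centre
- wheel_cutter: bystander: wheel cutter with wooden handle, 180 mm long, lying on the table near the robot; origin between wheel and handle
- brush: bystander: flat pastry brush with wooden handle, 220 mm long, lying on the table near the robot; origin near its middle
- jar: bystander: amber glass jar, 68 mm across, 85 mm high, standing behind the block; origin under its centre
- cup: bystander: steel cup with handle, 80 mm across, 75 mm high, right of the utensil rack; origin under its centre
- scraper: bystander: white plastic scraper card, 90 x 130 x 6 mm, on the table to the left; origin under its centre

How it is judged:
By the outcome, as a careful person would: the job done as asked, in the order asked, and still so for the second after the job is handed in, with the robot touching nothing.
It also fails if it takes over 64 s, if anything falls off the work surface, if the arm or the gripper's body presses on something with over 40 N, if the wrist force passes 120 N, or if a joint passes its speed limit or range.

ROBOT

A 6-joint arm with a two-finger parallel gripper is mounted at the origin on the work surface. World frame = base frame: x ahead of the robot, y to its left, z up, the work surface at z = 0. Lengths are in m, angles in rad, forces in N, time in s.
With the tool pointing down it reaches from about 0.325 to 0.85 m from the base axis. Payload 4.4 kg.
Tool frame: the origin (TCP) lies at the very end of the fingers, on their centre line; the grasp point (between the pads) lies 19 mm behind it; z points along the fingers, y is the line along which they close (so a half turn about z gives the same grasp; the last joint's range is limited). The gripper opens to 94 mm and grips with 3 to 60 N. Pads are 16 mm wide; open, the fingers measure 119 mm over their backs; the gripper's body (75 mm by 177 mm) begins 78 mm behind the grasp point.
Start: joints at [1.179, 0.207, 1.542, -0, 1.393, -0.15], TCP at [0.138, 0.558, 0.205] pointing down, gripper open.
Joint ranges: [-2.73, 2.73], [-0.86, 2.22], [0.23, 2.46], [-1.11, 4.25], [0.08, 2.63], [-2.82, 2.82]. Speed limits (rad/s): [2.79, 2.79, 3.14, 3.14, 3.14, 3.14].

INTERFACE

Orientations are given as a rotation vector (axis times angle).
In Python, from bench import r gives the robot as it stands.
- The arm moves only by the tool steer_hand, called by a JSON object that holds its "method" and its "body". Schema: {"type":"object","properties":{"segments":{"type":"array","items":{"type":"array","items":{"type":"array","items":{"type":"number"},"minItems":5,"maxItems":5},"minItems":1,"maxItems":20},"minItems":1,"maxItems":1},"grip_n":{"type":"number"},"only":{"type":"string"},"quiet":{"type":"boolean"},"lines":{"type":"string"}},"required":["segments"],"additionalProperties":false}. segments is a list that holds a single list of rows (three levels of brackets), with 1 to 20 rows, each of 5 numbers: the finger opening in m, then dx, dy, dz in m, then a turn about the tool's z in rad; each row shifts and turns the commanded pose from where the row before left it, along the tool's axes as they then stand; what a row does not reach is not made up. A row lasts 1/8 s, in which the tool goes at most 0.0625 m and 0.188 rad, less where a joint would pass 70% of its speed; a pose out of reach is approached as far as the arm can. The fingers move at their own pace and stop on an object; grip_n is the grip in N (left out, the last holds). Time passes only in rows, so rows that do not move let the fingers close. The tool returns the time, the measured TCP pose, the force, the opening and the grip force at its end. only (a regular expression) keeps the lines of the reply that match it, lines (a string "A,B") keeps lines A to B, and quiet returns only ok. Input that does not fit is refused with a message, and nothing moves.
- r.state(): the state, without advancing time (a new reading comes with each control period).
- r.grab_frame(name): name is "scene" or "top" or "wrist"; returns the picture (384x512x3 uint8, red, green, blue); there is no depth.
- r.camera_info(name): a dict with "fx", "fy", "cx", "cy" (pixels), "R" (3x3) and "t" (3): a world point X has camera coordinates R X + t. Camera axes: x right, y down, z forward; pixel columns grow to the right and rows downward; lengths in m; the calibration is good to about 2 mm. A picture is of the moment at which its call begins: read the wrist's pose just before it. camera_info takes no time and is no camera call; for the wrist camera it gives the pose at the moment of the call.
- r.hand_in(): hands the job in; it is judged then, once.
The state is a dict: "t": time; "joint_positions": joint angles; "joint_vel": joint speeds; "joint_torque": joint torques, N m; "ee_pos": TCP position; "ee_rot": TCP orientation; "contact_force": force on the tool from outside, world axes, zero at the start; "ft_torque": the same for the moment, N m; "width": finger opening in m; "grasp_force": force on a finger pad.
Only numpy, scipy, OpenCV 4.12 (cv2) and the standard library are available. Lean on these libraries where they do the work, as an engineer would, in place of code of your own. Each camera call takes 0.05 s, during which the arm holds its last target. There are 200 camera calls.

## Working session

There is one attempt and no reset: what is moved stays moved. The work goes in short steps, Python scripts to look and compute and a tool call to move; the robot and the scene stay as the last step left them, time stands still between calls to the robot, and variables do not carry over. Pictures are saved under pics/ and viewed, at most 10 in all, crops included, and the job is handed in when it is done.

```bash
ls; mkdir -p pics; python3 - <<'E'
from bench import r
import cv2
s=r.state();print(s)
for n in("scene","top"):
    f=r.grab_frame(n);cv2.imwrite(f"pics/{n}0.png",f[:,:,::-1])
    i=r.camera_info(n);print(n,{k:(v.tolist() if hasattr(v,'tolist') else v) for k,v in i.items()})
E
```

```text
bench.py
pics
{'t': 0.0, 'joint_positions': array([ 1.17848432e+00,  2.07423467e-01,  1.54291190e+00, -1.33765929e-05,
        1.39351368e+00, -1.50487673e-01]), 'joint_vel': array([-0.00179165, -0.00052201,  0.00037152,  0.00268795,  0.00223184,
       -0.00131766]), 'joint_torque': array([ 1.70446416e-03, -3.70854700e+01, -2.81435663e+01,  7.00837816e-02,
        3.56194808e-02, -1.64534808e-04]), 'ee_pos': array([0.13739801, 0.55752203, 0.2043088 ]), 'ee_rot': array([-0.37885653, -3.11806668,  0.0034195 ]), 'contact_force': array([ 0.39777837, -0.0056348 , -0.59205719]), 'ft_torque': array([0.02154892, 0.01686156, 0.05354867]), 'grasp_force': 0.0, 'width': 0.09416198920709186}
scene {'fx': 418.990589280733, 'fy': 418.990589280733, 'cx': 255.230698376479, 'cy': 194.39750965682325, 'R': [[0.7397102483172804, 0.6727839755916907, -0.01380111305028892], [0.3955633121826711, -0.4513212953828979, -0.799899215144619], [-0.5443881102572521, 0.586234433073444, -0.5999756452470348]], 't': [-0.40822726104266543, -0.05788156369702996, 1.667015398765655]}
top {'fx': 489.70947799339086, 'fy': 489.70947799339086, 'cx': 246.02492056266598, 'cy': 202.62040331728093, 'R': [[0.02153012861454857, -0.9997652917669204, -0.0024114186790535216], [-0.994526310129757, -0.021170513723944878, -0.10231924456501153], [0.10224417842367056, 0.00460116581628517, -0.9947486905000678]], 't': [-0.001085873764416078, 0.5751177177665405, 1.6806814025830696]}
```

```bash
python3 - <<'E'
import cv2
for n in("scene","top"):
    cv2.imwrite(f"pics/{n}0b.png",cv2.resize(cv2.imread(f"pics/{n}0.png"),None,fx=1.5,fy=1.5,interpolation=cv2.INTER_CUBIC))
E
```

```text
(no output)
```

View pics/scene0b.png

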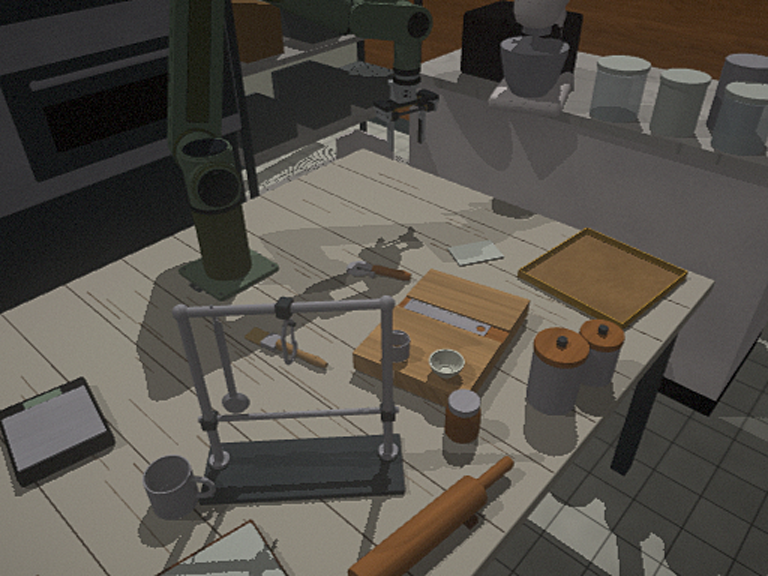

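View pics/top0b.png

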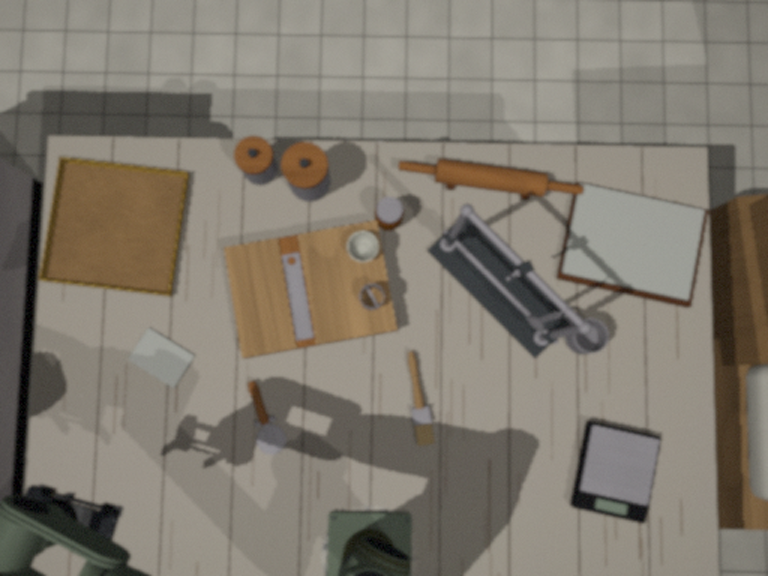

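```bash
python3 - <<'E'
import cv2,numpy as np
t=cv2.imread("pics/top0.png");s=cv2.imread("pics/scene0.png")
def crop(im,x0,y0,x1,y1,k,name):
    c=cv2.resize(im[y0:y1,x0:x1],None,fx=k,fy=k,interpolation=cv2.INTER_CUBIC)
    for x in range((x0+9)//10*10,x1,10): cv2.line(c,((x-x0)*k,0),((x-x0)*k,4 if x%50 else 12),(0,0,255),1)
    for y in range((y0+9)//10*10,y1,10): cv2.line(c,(0,(y-y0)*k),(4 if y%50 else 12,(y-y0)*k),(0,0,255),1)
    cv2.imwrite("pics/"+name,c);print(c.shape)
crop(t,145,140,275,240,6,"blk.png")
crop(t,280,130,410,240,5,"rackt.png")
crop(s,110,190,280,340,4,"racks.png")
E
```

```text
(600, 780, 3)
(550, 650, 3)
(600, 680, 3)
```

View pics/blk.png

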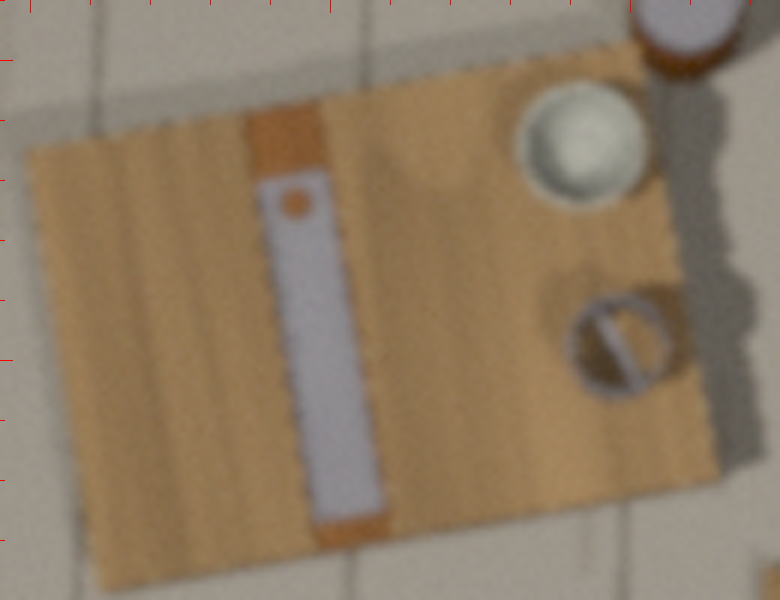

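View pics/rackt.png

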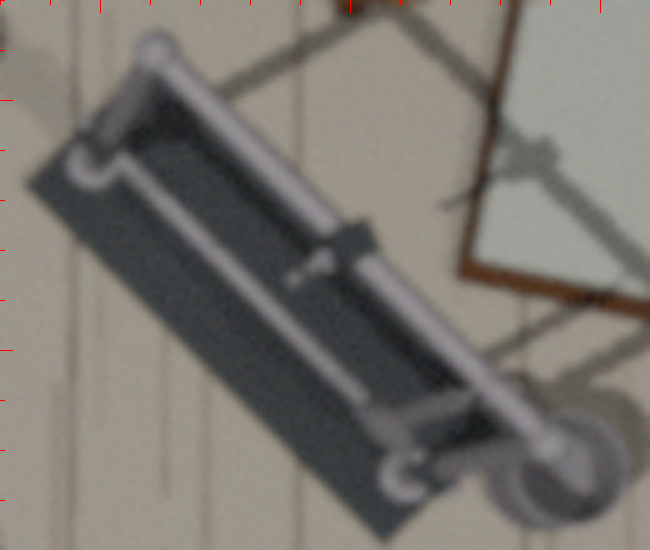

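View pics/racks.png

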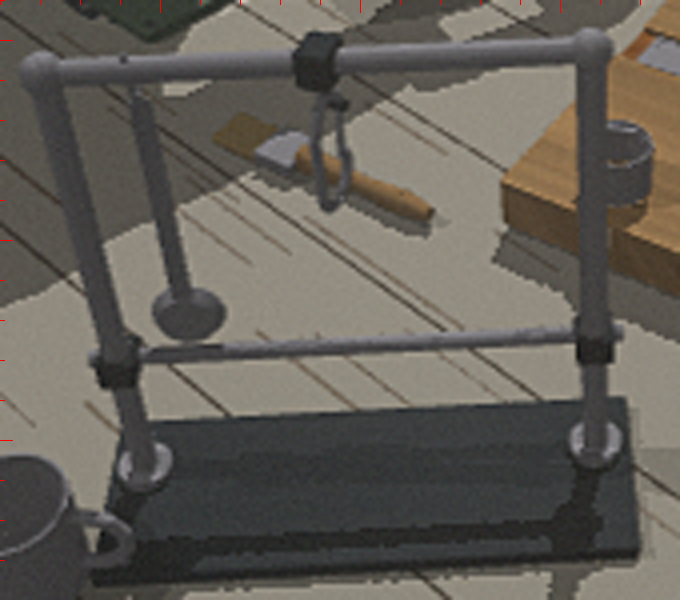

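```bash
cat > h.py <<'E'
import numpy as np
from bench import r
from scipy.optimize import least_squares
def cam(n):
    i=r.camera_info(n);return i,np.array(i["R"]),np.array(i["t"])
def proj(n,P):
    i,R,t=cam(n);c=np.atleast_2d(P)@R.T+t
    return np.c_[i["fx"]*c[:,0]/c[:,2]+i["cx"],i["fy"]*c[:,1]/c[:,2]+i["cy"]]
def back(n,uv,z):
    i,R,t=cam(n);d=R.T@[(uv[0]-i["cx"])/i["fx"],(uv[1]-i["cy"])/i["fy"],1];o=-R.T@t
    return o+d*(z-o[2])/d[2]
def full(p,k,o): return (np.array(p,float)+.5)/k-.5+np.array(o)
def place(q,L):
    c,s=np.cos(q[2]),np.sin(q[2]);L=np.atleast_2d(L)
    return np.c_[q[0]+c*L[:,0]-s*L[:,1],q[1]+s*L[:,0]+c*L[:,1],L[:,2]]
def fit(L,obs,q0):
    # obs: list of (cam, uv)
    f=lambda q:np.concatenate([(proj(n,p)[0]-uv) for p,(n,uv) in zip(place(q,L),obs)])
    s=least_squares(f,q0);return s.x,s.fun.reshape(-1,2)
E
python3 - <<'E'
from h import *
np.set_printoptions(precision=4,suppress=True)
B=lambda x,y:("top",full((x,y),6,(145,140)))
q,e=fit([[.13,.18,.055],[-.13,.18,.055],[-.13,-.18,.055],[.13,-.18,.055]],[B(27,152),B(102,590),B(718,482),B(643,42)],[.6,.1,0.1])
print("block",q,e)
ql,e=fit([[.084,0,.052],[-.1,0,.052],[.1,0,.052],],[B(296,204),B(350,517),B(295,176)],[.6,.1,.1]);print("ruler",ql,e)
c,s=np.cos(q[2]),np.sin(q[2]);d=ql[:2]-q[:2];print("ruler in block",c*d[0]+s*d[1],-s*d[0]+c*d[1],ql[2]-q[2])
T=lambda x,y:("top",full((x,y),5,(280,130)));S=lambda x,y:("scene",full((x,y),4,(110,190)))
q,e=fit([[0,.155,.362],[0,-.155,.362],[0,.155,.362],[0,-.155,.362]],[T(157,48),T(548,443),S(592,46),S(40,72)],[.7,-.3,-.7]);print("rack",q,e)
c,s=np.cos(q[2]),np.sin(q[2])
def inr(P): d=P[:2]-q[:2];return np.array([c*d[0]+s*d[1],-s*d[0]+c*d[1]])
print("clamp",inr(back(*T(350,243),.37)),"nose",back(*T(288,281),.2825),inr(back(*T(288,281),.2825)),"bend",back(*S(330,208),.2515),inr(back(*S(330,208),.2515)))
print("hinge",inr(back(*S(340,102),.318)))
n=place(q,[[-.018,0,.2825],[0,0,.255],[0,0,.362]])
print(n,full((0,0),1,(0,0)),[(proj("top",n)-(280,130))*5,(proj("scene",n)-(110,190))*4])
E
```

```text
block [0.6062 0.1475 0.1977] [[ 0.2111 -0.462 ]
 [-0.4662  0.4828]
 [ 0.569   0.0201]
 [-0.3149 -0.0632]]
ruler [0.588  0.1767 0.1947] [[ 0.3028 -0.0829]
 [-0.0272 -0.0121]
 [-0.2755  0.0955]]
ruler in block -0.012160921365341658 0.03223957504444995 -0.0030116458118488176
rack [ 0.6144 -0.2827 -0.7797] [[ 0.3823  0.9938]
 [ 0.3739  0.0533]
 [ 0.168   0.518 ]
 [ 0.8632 -0.0068]]
clamp [-0.0018  0.0028] nose [ 0.6052 -0.2607  0.2825] [-0.022   0.0092] bend [ 0.6135 -0.2892  0.2515] [ 0.004  -0.0053]
hinge [-0.0153  0.0062]
[[ 0.6016 -0.27    0.2825]
 [ 0.6144 -0.2827  0.255 ]
 [ 0.6144 -0.2827  0.362 ]] [0. 0.] [array([[301.6276, 285.3419],
       [313.9404, 270.9646],
       [350.7429, 244.473 ]]), array([[334.4581, 143.4406],
       [337.1772, 197.3529],
       [318.0936,  58.4557]])]
```

```bash
cat >> h.py <<'E'
from scipy.spatial.transform import Rotation as Ro
def go(P,yaw=None):
    """print tool-frame shift to world TCP P (after turning), and turn so tool +y lies along world yaw+90deg (mod pi)"""
    s=r.state();R=Ro.from_rotvec(s["ee_rot"]).as_matrix();turn=0
    if yaw is not None:
        a=np.arctan2(R[1,1],R[0,1]);d=(yaw+np.pi/2-a+np.pi/2)%np.pi-np.pi/2;turn=-d
    Q=R@Ro.from_rotvec([0,0,turn]).as_matrix()
    print("t",s["t"],"turn",round(turn,4),"shift after turn",np.round(Q.T@(np.array(P)-s["ee_pos"]),4),"j",np.round(s["joint_positions"],2))
E
python3 - <<'E'
from h import *
p=place([.588,.1767,.196],[.03,0,.12])[0];print(p);go(p,.196)
E
```

```text
[0.6174256  0.18254242 0.12      ]
t 0.1 turn -0.4378 shift after turn [-0.3979 -0.4612  0.0847] j [ 1.18  0.21  1.54 -0.    1.39 -0.15]
```

{"method": "steer_hand", "body": {"segments": [[[0, 0, 0, 0, -0.146], [0, 0, 0, 0, -0.146], [0, 0, 0, 0, -0.146], [0, -0.0332, -0.0384, 0, 0], [0, -0.0332, -0.0384, 0, 0], [0, -0.0332, -0.0384, 0, 0], [0, -0.0332, -0.0384, 0, 0], [0, -0.0332, -0.0384, 0, 0], [0, -0.0332, -0.0384, 0, 0], [0, -0.0332, -0.0384, 0, 0], [0, -0.0332, -0.0384, 0, 0], [0, -0.0332, -0.0384, 0.02, 0], [0, -0.0332, -0.0384, 0.02, 0], [0, -0.0332, -0.0384, 0.02, 0], [0, -0.0332, -0.0384, 0.02, 0], [0, 0, 0, 0, 0]]], "grip_n": 20}}

```text
t: 2.1
ee_pos: [0.6186, 0.1808, 0.122]
ee_rot: [0.3, -3.122, 0.001]
contact_force: [-1.0, -0.4, 0.1]
width: 0.0003
grasp_force: 0.0
```

```bash
python3 - <<'E'
from h import *
import cv2
p=place([.588,.1767,.196],[.03,0,.053])[0];go(p,.196)
i,R,t=cam("wrist");print((-R.T@t-r.state()["ee_pos"]).round(3),R.round(2).tolist())
f=r.grab_frame("wrist")[:,:,::-1];cv2.imwrite("pics/w1.png",f);cv2.imwrite("pics/w1b.png",cv2.resize(f,None,fx=1.5,fy=1.5))
E
```

```text
t 2.1 turn -0.0042 shift after turn [0.0005 0.002  0.069 ] j [ 0.15  0.43  1.43 -0.    1.29 -1.61]
[-0.074 -0.014  0.18 ] [[-0.19, 0.98, -0.0], [0.95, 0.19, 0.26], [0.25, 0.05, -0.97]]
```

View pics/w1b.png

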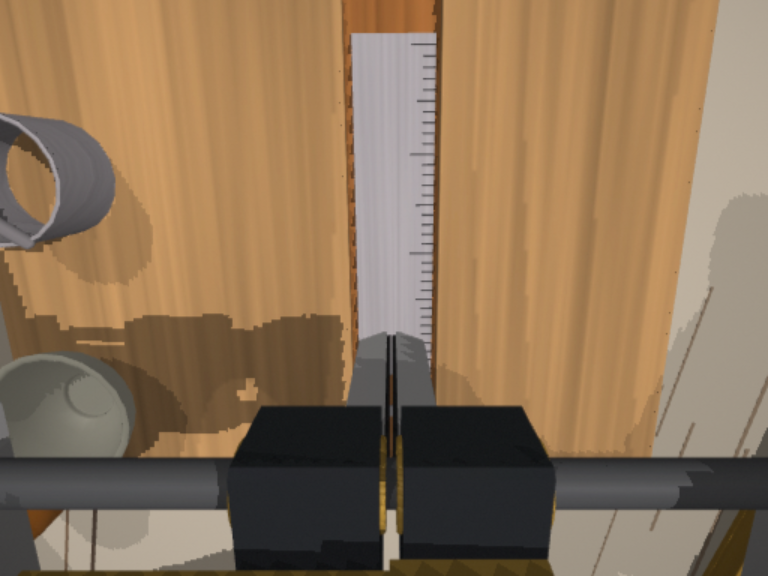

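```bash
python3 - <<'E'
from h import *
np.set_printoptions(precision=4,suppress=True)
# wrist pose unchanged since picture
f=lambda x,y:full((x,y),1.5,(0,0))
for n,p,z in(("tailL",(351,34),.052),("tailR",(436,34),.052),("rulL",(359,330),.052),("rulR",(431,330),.052),("grL",(341,34),.055),("grR",(442,34),.055),("grL2",(352,300),.055),("grR2",(436,300),.055)):
    print(n,back("wrist",f(*p),z))
E
```

```text
tailL [0.4908 0.1385 0.052 ]
tailR [0.4831 0.1779 0.052 ]
rulL [0.6359 0.1684 0.052 ]
rulR [0.6282 0.2073 0.052 ]
grL [0.4924 0.1342 0.055 ]
grR [0.4833 0.1805 0.055 ]
grL2 [0.6187 0.1617 0.055 ]
grR2 [0.6101 0.2058 0.055 ]
```

{"method": "steer_hand", "body": {"segments": [[[0, 0, 0.002, 0.03, 0], [0, 0, 0, 0.03, 0], [0, 0, 0, 0.008, 0], [0, 0, 0, 0.003, 0]]]}}

```text
t: 2.65
ee_pos: [0.6176, 0.1868, 0.055]
ee_rot: [-0.309, 3.126, 0.0]
contact_force: [0.4, 0.0, -0.0]
width: 0.0004
grasp_force: 0.0
```

{"method": "steer_hand", "body": {"segments": [[[0, 0, 0, 0.003, 0], [0, 0, 0, 0.002, 0], [0, 0, 0, 0, 0]]]}}

```text
t: 3.02
ee_pos: [0.619, 0.1865, 0.0523]
ee_rot: [-0.308, 3.124, 0.001]
contact_force: [-3.4, 0.2, 7.5]
width: 0.0006
grasp_force: 3.4
```

{"method": "steer_hand", "body": {"segments": [[[0, 0, 0, 0.002, 0], [0, 0, 0, 0, 0]]]}}

```text
t: 3.28
ee_pos: [0.619, 0.1865, 0.0522]
ee_rot: [-0.308, 3.124, 0.001]
contact_force: [-5.7, -1.3, 15.9]
width: 0.0007
grasp_force: 7.5
```

{"method": "steer_hand", "body": {"segments": [[[0, 0.004, 0, 0, 0], [0, 0.008, 0, 0, 0], [0, 0.008, 0, 0, 0], [0, 0.01, 0, 0, 0], [0, 0.01, 0, 0, 0], [0, 0.01, 0, 0, 0], [0, 0.008, 0, 0, 0], [0, 0.004, 0, 0, 0], [0, 0, 0, 0, 0]]]}}

```text
t: 4.4
ee_pos: [0.5625, 0.1747, 0.0523]
ee_rot: [-0.306, 3.114, 0.001]
contact_force: [2.8, 1.2, 8.0]
width: 0.0005
grasp_force: 4.1
```

```bash
python3 - <<'E'
from h import *
import cv2
f=r.grab_frame("wrist")[:,:,::-1];cv2.imwrite("pics/w2.png",f)
g=cv2.cvtColor(f,cv2.COLOR_BGR2HSV)[:,:,1]
# saturation profile along groove centre: ruler is grey
for v in range(0,60,4): print(v,g[v,245:285:5])
p=place([.4872,.1582,.2],[-.062,0,.052]);print(p,proj("wrist",p))
E
```

```text
0 [12 12 12  8  9 12  8 12]
4 [11  9 10  9 10 12  9  8]
8 [11 10 12  9 12 12  9 11]
12 [12 10 12  9 12 10  9 13]
16 [12 10 10  9 12 12 10 11]
20 [ 9 10 10 11 10 10  9 10]
24 [ 9 10 12 11 10 12  9 12]
28 [10  9 11 12 13 10  9 10]
32 [12 10 12 12 12 13 10  9]
36 [12 12 11 11 10 12 10  8]
40 [10 12 11 11 12 12 12 12]
44 [13 10 11 12 11 12 10 12]
48 [10 12 11  9 11 13  8 10]
52 [10 12 11 10 10 10 10 12]
56 [12 12 12 10 11 12 10 10]
[[0.42643587 0.1458825  0.052     ]] [[256.92657396 -28.9919679 ]]
```

{"method": "steer_hand", "body": {"segments": [[[0, 0, 0, -0.02, 0], [0.06, 0.03, 0, -0.05, 0], [0.06, 0.05, 0, -0.05, 0], [0.06, 0.04, 0, -0.02, 0], [0.06, 0, 0, 0, 0], [0.06, 0, 0, 0, 0]]]}}

```text
t: 5.2
ee_pos: [0.4458, 0.1517, 0.1822]
ee_rot: [-0.307, 3.124, 0.0]
contact_force: [0.6, 0.6, -0.1]
width: 0.0474
grasp_force: 0.0
```

```bash
python3 - <<'E'
from h import *
import cv2
f=r.grab_frame("wrist")[:,:,::-1];cv2.imwrite("pics/w2.png",f);cv2.imwrite("pics/w2b.png",cv2.resize(f,None,fx=1.5,fy=1.5))
print(r.state()["ee_pos"])
E
```

```text
[0.44572628 0.15162805 0.18161793]
```

View pics/w2b.png

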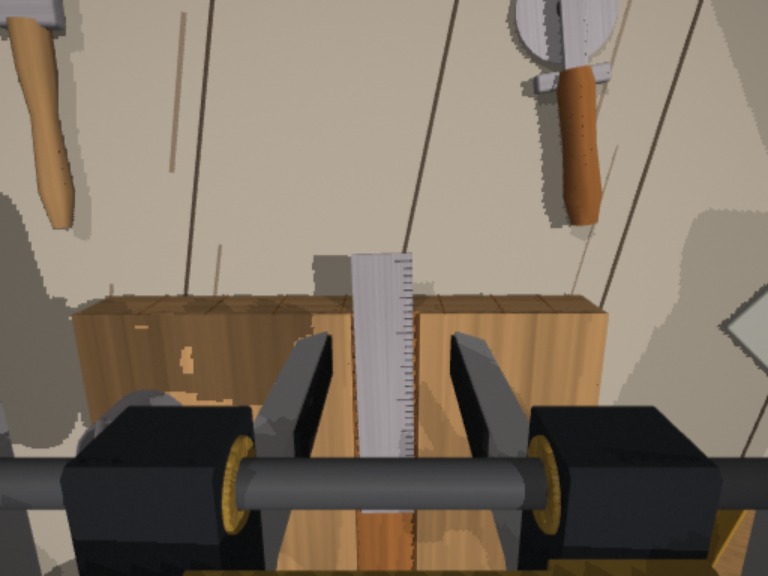

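```bash
python3 - <<'E'
from h import *
np.set_printoptions(precision=4,suppress=True)
f=lambda x,y:full((x,y),1.5,(0,0))
a=back("wrist",f(381.5,254),.052);e=back("wrist",f(384,313),.055);L=back("wrist",f(352,254),.052);R=back("wrist",f(411.5,254),.052)
print(a,e,np.linalg.norm((a-e)[:2]),L-R,np.linalg.norm(L-R))
q=[a[0],a[1],.2];print(place([.4872,.1582,.2],[-.0578,0,0]))
P=place(q,[.019,0,.033])[0];print(P);go(P,.2)
E
```

```text
[0.4314 0.1427 0.052 ] [0.4697 0.1519 0.055 ] 0.03939647576012655 [ 0.0076 -0.038   0.    ] 0.038730266144699425
[[0.4306 0.1467 0.    ]]
[0.45   0.1464 0.033 ]
t 5.25 turn -0.004 shift after turn [-0.0031 -0.0059  0.1486] j [ 0.14  0.    1.82 -0.    1.32 -1.62]
```

```bash
python3 - <<'E'
from h import *
go([.645,-.315,.42],-.78)
E
```

```text
t 5.25 turn 0.976 shift after turn [-0.4699 -0.1915 -0.2383] j [ 0.14  0.    1.82 -0.    1.32 -1.62]
```

{"method": "steer_hand", "body": {"segments": [[[0, 0, 0, -0.045, 0.163], [0, 0, 0, -0.048, 0.163], [0, 0, 0, -0.048, 0.163], [0, 0, 0, -0.048, 0.163], [0, 0, 0, -0.048, 0.163], [0, 0, 0, 0, 0.163], [0, -0.047, -0.019, 0, 0], [0, -0.047, -0.019, 0, 0], [0, -0.047, -0.019, 0, 0], [0, -0.047, -0.019, 0, 0], [0, -0.047, -0.019, 0, 0], [0, -0.047, -0.019, 0, 0], [0, -0.047, -0.019, 0, 0], [0, -0.047, -0.019, 0, 0], [0, -0.047, -0.019, 0, 0], [0, -0.047, -0.019, 0, 0], [0, 0, 0, 0, 0], [0, 0, 0, 0, 0]]]}}

```text
t: 7.5
ee_pos: [0.6451, -0.3144, 0.4166]
ee_rot: [-1.196, -2.902, -0.002]
contact_force: [0.6, -0.0, -0.2]
width: 0.0007
grasp_force: 0.0
```

```bash
python3 - <<'E'
from h import *
import cv2
f=r.grab_frame("wrist")[:,:,::-1];cv2.imwrite("pics/w3.png",f);cv2.imwrite("pics/w3b.png",cv2.resize(f,None,fx=1.5,fy=1.5))
s=r.state();print(s["ee_pos"],s["ee_rot"],s["joint_positions"])
q=[.6144,-.2827,-.7797]
print(proj("wrist",place(q,[[-.018,0,.2825],[0,0,.255],[0,0,.362]]))*1.5)
i=r.camera_info("wrist");np.savez("w3",**i)
E
```

```text
[ 0.64505267 -0.31369738  0.41807559] [-1.19556426e+00 -2.90416227e+00 -8.70471809e-04] [-5.73281784e-01  4.78116510e-01  7.61957610e-01  3.90774974e-04
  1.90256957e+00 -1.36289431e+00]
[[392.33650334 181.11090025]
 [392.19487099 205.48971848]
 [392.80182201 226.31247888]]
```

View pics/w3b.png

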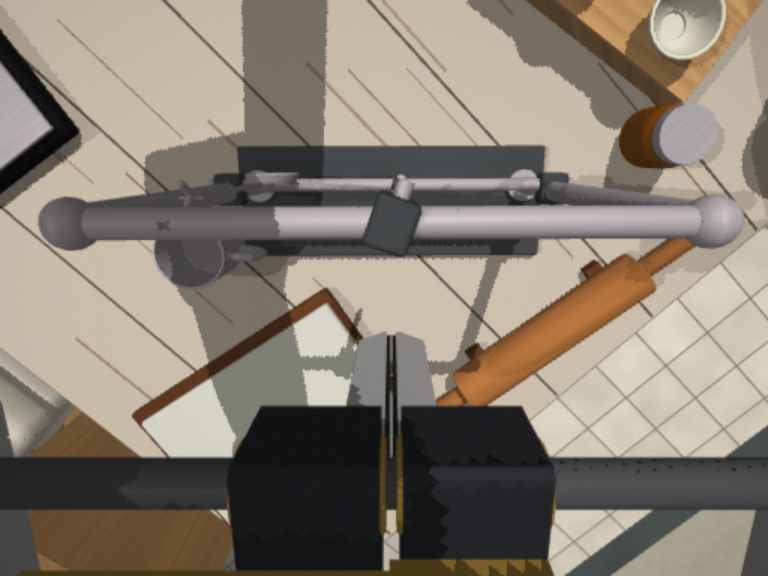

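```bash
python3 - <<'E'
from h import *
import cv2
np.set_printoptions(precision=4,suppress=True)
im=cv2.imread("pics/w3.png")
sub=im[118:178,225:300];k=cv2.resize(sub,None,fx=8,fy=8,interpolation=cv2.INTER_CUBIC)
cv2.imwrite("pics/clamp.png",k)
g=cv2.cvtColor(sub,cv2.COLOR_BGR2GRAY)
m=((g<95)).astype(np.uint8);m=cv2.morphologyEx(m,cv2.MORPH_OPEN,np.ones((3,3)))
m[:5]=0
for row in g[2:56:3]: print(" ".join("%3d"%v for v in row[8:62:2]))
q=fit([[0,-.155,.362],[0,.155,.362]],[("wrist",full((69,223),1.5,(0,0))),("wrist",full((716,222),1.5,(0,0)))],[.61,-.28,-.78]);print(q)
q=q[0]
for ps in(-.2,-.28,-.36,-.44):
    h=[*place(q,[0,0,0])[0][:2],q[2]+ps]
    P=place(h,[[-.018,0,.2825],[-.016,0,.318],[-.016,0,.282],[.018,0,.30]])
    print(ps,(proj("wrist",P)*1.5).round(0).tolist(),((proj("top",P)-(280,130))*5).round(0).tolist(),((proj("scene",P)-(110,190))*4).round(0).tolist())
E
```

```text
173 174 174 174 175 176 176 176 176 177 178 177 177 179 172  76  91 162 170 163 180 181 181 180 180 180 181
150 154 155 173 177 177 177 177 176 177 178 178 176 177  63  64 145 180 188 172 146 114 179 179 179 181 180
102 103 102  99  99 100  99  89  98  99  98  83  83  87  87 117 166 192 181 157 131  88 103  96  96  98  95
 62  60  62  62  62  62  62  62  62  56  62  64  38  48  53 121 150 188 169 145 104  65  65  65  65  66  65
 62  62  61  63  62  63  63  62  62  52  67  72  71  70  70  65  37  71  95 123  61  63  63  64  65  64  65
 71  69  70  70  69  69  69  70  61  65  70  72  71  72  73  73  72  70  69  64  57  50  49  63  64  64  64
149 149 150 109 149 149 149 146  53  68  72  71  71  72  71  71  71  70  72  71  72  70  69  59 144 144 144
179 179 179 180 179 179 179 143  64  70  72  69  71  72  73  73  71  71  72  72  71  71  72  58 134 163 181
191 191 191 191 191 192 190  53  68  72  73  72  71  71  72  72  72  73  74  72  72  71  63  62 175 193 196
200 200 200 201 200 200 153  64  70  72  72  73  72  73  72  71  71  70  71  71  72  68  56 139 181 202 202
174 174 174 173 174 
[... 1035 characters left out ...]
.0], [298.0, 282.0], [352.0, 247.0]] [[340.0, 141.0], [333.0, 98.0], [339.0, 144.0], [321.0, 159.0]]
-0.28 [[400.0, 178.0], [400.0, 184.0], [399.0, 181.0], [384.0, 237.0]] [[294.0, 282.0], [308.0, 272.0], [297.0, 280.0], [353.0, 249.0]] [[342.0, 141.0], [335.0, 98.0], [341.0, 144.0], [319.0, 158.0]]
-0.36 [[402.0, 179.0], [402.0, 185.0], [401.0, 182.0], [382.0, 236.0]] [[293.0, 280.0], [307.0, 270.0], [296.0, 278.0], [354.0, 251.0]] [[344.0, 142.0], [337.0, 98.0], [343.0, 144.0], [316.0, 158.0]]
-0.44 [[404.0, 180.0], [404.0, 186.0], [402.0, 183.0], [379.0, 235.0]] [[292.0, 277.0], [307.0, 268.0], [295.0, 277.0], [355.0, 254.0]] [[347.0, 142.0], [339.0, 99.0], [345.0, 145.0], [314.0, 157.0]]
```

View pics/clamp.png

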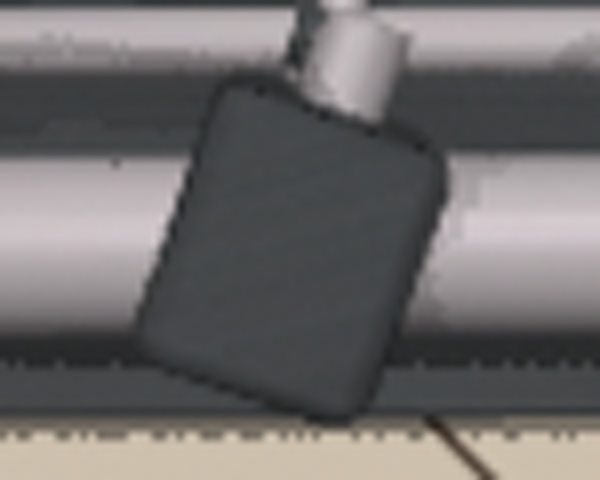

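```bash
python3 - <<'E'
from h import *
go([.45,.146,.12],.2)
E
```

```text
t 7.55 turn -0.9811 shift after turn [0.0997 0.489  0.2986] j [-0.57  0.48  0.76  0.    1.9  -1.36]
```

{"method": "steer_hand", "body": {"segments": [[[0.06, 0, 0, 0, -0.1635], [0.06, 0, 0, 0, -0.1635], [0.06, 0, 0, 0, -0.1635], [0.06, 0, 0, 0, -0.1635], [0.06, 0, 0, 0, -0.1635], [0.06, 0, 0, 0, -0.1635], [0.06, 0.01, 0.049, 0, 0], [0.06, 0.01, 0.049, 0, 0], [0.06, 0.01, 0.049, 0, 0], [0.06, 0.01, 0.049, 0, 0], [0.06, 0.01, 0.049, 0, 0], [0.06, 0.01, 0.049, 0, 0], [0.06, 0.01, 0.049, 0.0, 0], [0.06, 0.01, 0.049, 0.05, 0], [0.06, 0.01, 0.049, 0.05, 0], [0.06, 0.01, 0.049, 0.05, 0], [0.06, 0, 0, 0.05, 0], [0.06, 0, 0, 0.05, 0], [0.06, 0, 0, 0.049, 0], [0.06, 0, 0, 0, 0]]], "grip_n": 55}}

```text
t: 10.05
ee_pos: [0.4523, 0.1307, 0.1345]
ee_rot: [0.314, -3.118, -0.0]
contact_force: [0.0, 0.3, 0.1]
width: 0.0597
grasp_force: 0.0
```

```bash
python3 - <<'E'
from h import *
go([.45,.146,.033],.2)
E
```

```text
t 10.05 turn 0.001 shift after turn [-0.0016  0.0154  0.1015] j [ 0.1   0.06  1.86  0.    1.23 -1.67]
```

{"method": "steer_hand", "body": {"segments": [[[0.06, 0, 0.0154, 0.0, 0], [0.06, 0, 0, 0.03, 0], [0.06, 0, 0, 0.03, 0], [0.06, 0, 0, 0.03, 0], [0.06, 0, 0, 0.011, 0], [0.06, 0, 0, 0, 0], [0.06, 0, 0, 0, 0]]]}}

```text
t: 10.92
ee_pos: [0.4553, 0.1457, 0.038]
ee_rot: [-0.312, 3.122, 0.0]
contact_force: [0.9, -0.3, 0.4]
width: 0.06
grasp_force: 0.0
```

```bash
python3 - <<'E'
from h import *
import cv2
go([.45,.146,.033],.2)
f=r.grab_frame("wrist");cv2.imwrite("pics/w4.png",f[:,:,::-1])
p=place([.431,.1445,.2],[[0,0,.052],[.019,0,.052]]);print(proj("wrist",p))
E
```

```text
t 10.925 turn -0.0006 shift after turn [0.0052 0.0014 0.0049] j [ 0.13  0.22  1.92  0.    1.   -1.64]
[[267.18444431 206.00400319]
 [266.97485304 238.69548707]]
```

{"method": "steer_hand", "body": {"segments": [[[0.06, 0.005, 0.001, 0.005, 0], [0.06, 0, 0, 0, 0], [0.06, 0, 0, 0, 0], [0.0, 0, 0, 0, 0], [0.0, 0, 0, 0, 0], [0.0, 0, 0, 0, 0], [0.0, 0, 0, 0, 0], [0.0, 0, 0, 0, 0], [0, 0, 0, 0, 0]]], "grip_n": 55}}

```text
t: 12.1
ee_pos: [0.4485, 0.1452, 0.0311]
ee_rot: [-0.312, 3.126, 0.0]
contact_force: [0.8, 0.7, 0.9]
width: 0.0377
grasp_force: 55.0
```

```bash
python3 - <<'E'
from h import *
go([.45,.146,.033],.2)
E
```

```text
t 12.1 turn -0.0008 shift after turn [-0.0016  0.0005 -0.0019] j [ 0.13  0.22  1.94  0.    0.99 -1.64]
```

{"method": "steer_hand", "body": {"segments": [[[0, 0, 0, -0.01, 0], [0, 0, 0, -0.02, 0], [0, 0, 0, -0.03, 0], [0, 0, 0, -0.035, 0], [0, 0, 0, -0.035, 0], [0, 0, 0, -0.035, 0], [0, 0, 0, -0.035, 0], [0, 0, 0, -0.035, 0], [0, 0, 0, -0.02, 0], [0, 0, 0, -0.01, 0], [0, 0, 0, 0, 0], [0, 0, 0, 0, 0]]]}}

```text
t: 13.6
ee_pos: [0.4476, 0.145, 0.2948]
ee_rot: [0.312, -3.124, 0.0]
contact_force: [-0.8, 0.1, -0.8]
width: 0.0379
grasp_force: 55.0
```

```bash
python3 - <<'E'
from h import *
import cv2
go([.51,-.0607,.29],-1.133)
s=r.state()
for n in("scene","top","wrist"):cv2.imwrite(f"pics/{n}5.png",r.grab_frame(n)[:,:,::-1])
g=s["ee_pos"];
for dr in(0,.02,.04):
    P=place([g[0],g[1],.198],[[-.019,0,g[2]+.02],[.165,.0,g[2]+.02-dr],[.181,.02,g[2]+.02-dr],[.181,-.02,g[2]+.02-dr]])
    print(dr,proj("scene",P).round(1).tolist(),proj("top",P).round(1).tolist())
E
```

```text
t 13.6 turn 1.3322 shift after turn [-0.2128 -0.0307  0.0047] j [ 0.13 -0.08  1.66 -0.    1.56 -1.64]
0 [[255.2, 130.1], [308.0, 144.6], [315.7, 143.0], [310.1, 148.9]] [[199.6, 241.9], [189.1, 179.7], [181.5, 175.6], [195.0, 173.2]]
0.02 [[255.2, 130.1], [307.6, 150.3], [315.3, 148.7], [309.6, 154.7]] [[199.6, 241.9], [189.9, 180.7], [182.4, 176.6], [195.7, 174.3]]
0.04 [[255.2, 130.1], [307.2, 156.0], [314.8, 154.4], [309.2, 160.5]] [[199.6, 241.9], [190.7, 181.7], [183.3, 177.7], [196.4, 175.4]]
```

```bash
python3 - <<'E'
import cv2,numpy as np
a=cv2.imread("pics/scene0.png",0).astype(int);b=cv2.imread("pics/scene5.png",0).astype(int)
print("cols",list(range(288,326,2)))
for v in range(134,172): print(v," ".join("%4d"%x for x in b[v,288:326:2]),"|"," ".join("%d"%(abs(x)>12) for x in (b-a)[v,288:326]))
E
```

```text
cols [288, 290, 292, 294, 296, 298, 300, 302, 304, 306, 308, 310, 312, 314, 316, 318, 320, 322, 324]
134  146  145  144  145  144  144  144  147  145  143  146  146  147  144  143  146  145  147  142 | 0 0 0 0 0 0 0 0 0 0 0 0 0 0 0 0 0 0 0 0 0 0 0 0 0 0 0 0 0 0 0 0 0 0 0 0 0 0
135  127  145  145  146  146  146  146  145  143  146  145  146  143  144  145  145  145  144  145 | 0 0 0 0 0 0 0 0 0 0 0 0 0 0 0 0 0 0 0 0 0 0 0 0 0 1 1 1 1 1 1 1 1 1 1 1 1 1
136  145  103  147  147  144  144  147  144  144  143  144  144  143  143  143  145  146  145  145 | 0 0 0 0 0 0 0 0 0 0 0 0 0 0 0 0 0 0 0 0 0 0 0 0 1 1 1 1 1 1 1 1 1 1 1 1 1 1
137  140  146  105  146  148  147  145  145  145  143  146  145  146  148  144  145  144  141  146 | 0 0 0 0 0 0 0 0 0 0 0 0 0 0 0 0 0 0 0 0 0 0 0 0 0 1 1 1 1 1 1 1 1 1 1 1 1 1
138  115  131  147   92  127  147  146  144  145  148  144  143  145  145  147  144  145  146  144 | 1 1 1 0 0 0 0 0 0 0 0 0 0 0 0 0 0 0 0 0 0 0 0 0 0 0 0 0 1 1 1 0 0 1 1 1 1 1
139  108  113  122  146  118  130  148  149  147  145  145  146  143  147  142  145  145  143  126 | 1 1 1 1 1 1 0
[... 5026 characters left out ...]
8  128  128  126  132  127   89  145  140  142  138  140  142  142  142  139  139  143  160 | 1 0 0 0 0 0 0 0 0 0 0 0 0 0 0 0 0 0 0 0 0 0 0 0 0 0 0 0 0 0 0 0 0 0 1 0 0 0
169  128  125  127  130  127  132   66  144  141  140  138  137  139  137  141  141  143  138  142 | 1 0 0 0 0 0 0 0 0 0 0 0 0 0 0 0 0 0 0 0 0 0 0 0 0 0 0 0 0 0 0 0 0 0 1 1 1 0
170  130  131  127  127  129  131  121  127  142  139  140  141  141  140  140  138  140  136  139 | 0 1 0 0 0 0 0 0 0 0 0 0 0 0 0 0 0 0 0 0 0 0 0 0 0 0 0 0 0 0 0 0 1 1 1 1 1 1
171  126  127  128  127  129  129  131   81  143  139  140  141  140  141  138  139  138  143  141 | 1 1 1 0 0 0 0 0 0 0 0 0 0 0 0 0 0 0 0 0 0 0 0 0 0 0 0 0 1 1 1 1 1 1 1 1 1 1
```

{"method": "steer_hand", "body": {"segments": [[[0, 0, 0, 0, 0.06], [0, 0, 0, 0, 0.12], [0, 0, 0, 0, 0.15], [0, 0, 0, 0, 0.15], [0, 0, 0, 0, 0.15], [0, 0, 0, 0, 0.15], [0, 0, 0, 0, 0.15], [0, 0, 0, 0, 0.15], [0, 0, 0, 0, 0.15], [0, 0, 0, 0, 0.07], [0, 0, 0, 0, 0.032], [0, -0.015, 0, 0, 0], [0, -0.03, -0.01, 0, 0], [0, -0.04, -0.01, 0, 0], [0, -0.04, -0.01, 0, 0], [0, -0.04, 0, 0, 0], [0, -0.03, 0, 0, 0], [0, -0.015, 0, 0, 0], [0, 0, 0, 0, 0], [0, 0, 0, 0, 0]]], "grip_n": 60}}

```text
t: 16.25
ee_pos: [0.51, -0.057, 0.296]
ee_rot: [-1.684, -2.651, -0.0]
contact_force: [0.0, -0.5, -1.7]
width: 0.0371
grasp_force: 60.0
```

```bash
python3 - <<'E'
from h import *
import cv2
np.set_printoptions(linewidth=250)
go([.51,-.0607,.2948],-1.133)
s=r.state()
for n in("scene","top"):cv2.imwrite(f"pics/{n}6.png",r.grab_frame(n)[:,:,::-1])
g=s["ee_pos"];a=np.array(Ro.from_rotvec(s["ee_rot"]).as_matrix())[:,1];yaw=np.arctan2(a[1],a[0])-np.pi/2
print(g,yaw)
for dr in(0,.015,.03):
    P=place([g[0],g[1],yaw],[[-.019,0,g[2]+.02],[.165,.0,g[2]+.02-dr],[.181,.02,g[2]+.02-dr],[.181,-.02,g[2]+.02-dr]])
    print(dr,proj("scene",P).round(1).tolist(),proj("top",P).round(1).tolist())
h=[.613,-.282,-1.133];print(proj("scene",place(h,[[-.018,0,.2825],[0,0,.255]])).round(1).tolist())
E
```

```text
t 16.25 turn 0.0011 shift after turn [-0.0034 -0.0016  0.0012] j [-0.28  0.02  1.57  0.    1.56 -0.72]
[ 0.5099604  -0.05695607  0.29598871] -1.1318901575898739
0 [[231.1, 161.0], [206.0, 199.2], [211.1, 204.4], [196.0, 201.6]] [[262.9, 218.0], [320.6, 192.4], [322.7, 184.0], [328.5, 196.4]]
0.015 [[231.1, 161.0], [206.5, 203.9], [211.5, 209.2], [196.6, 206.4]] [[262.9, 218.0], [319.8, 193.0], [321.9, 184.7], [327.6, 197.0]]
0.03 [[231.1, 161.0], [207.0, 208.6], [212.0, 213.9], [197.2, 211.1]] [[262.9, 218.0], [319.1, 193.6], [321.1, 185.4], [326.8, 197.6]]
[[196.0, 225.7], [194.1, 238.9]]
```

```bash
python3 - <<'E'
import cv2,numpy as np
a=cv2.imread("pics/scene5.png").astype(int);b=cv2.imread("pics/scene6.png").astype(int)
d=np.abs(a-b).max(2)
print("    "+"".join(str(c//10%10) if c%10==0 else " " for c in range(180,245)))
for v in range(180,222): print(v,"".join(".:o#"[min(3,x//9)] for x in d[v,180:245]))
a=cv2.imread("pics/top5.png").astype(int);b=cv2.imread("pics/top6.png").astype(int);d=np.abs(a-b).max(2)
print("    "+"".join(str(c//10%10) if c%10==0 else " " for c in range(280,350)))
for v in range(175,212): print(v,"".join(".:o#"[min(3,x//9)] for x in d[v,280:350]))
E
```

```text
8         9         0         1         2         3         4    
180 .................................################................
181 ................................o#::############o................
182 ...o#...:.......................####.:##########:................
183 ....o###.......................:#####o#o#######::................
184 ....:####:.....................#########:######..................
185 ....:####:....................###########oo###o..................
186 ....:######..................o#############.:o...................
187 ...:o######:.................################:..:................
188 ...o########::..............o################:...................
189 ..o##########...............################.....................
190 ..###########:.............#################:....................
191 .o###########:...........#:################......................
192 :############:.........:oo#################:....................:
193 :#############......#oooo.################.......................
194 #############:#ooo##ooo#:#################:.......
[... 4055 characters left out ...]
o##oo#o.......o#########o
203 ::::::::::::::oo::#o::ooo.::o####o:......::#o##oo##o:......:o#########
204 :::o:::::.:o###o::oo::o:.:o######o........:o#####o##o:.....:oo########
205 .::oo:o:::o#####::oo::::o########o........:###o###oo::......oo#o######
206 ::oooo:::o######ooo::::##########o........:######oo:::......:o#o######
207 #o:::::oo#########o::.:##########o........o######o:::.......:oooo#####
208 ##################::::############o.......:#######o:::::::::.:ooo#####
209 ##################o:::############o........#######oooooooooo:.:###o###
210 ##################:::o############o........o#######o####o##o:.:oo#o###
211 ##################:::#############o........:#######o####oo#o:.oo:#oo##
```

```bash
python3 - <<'E'
from h import *
import cv2
np.set_printoptions(precision=4,suppress=True)
s=r.state();g=s["ee_pos"];print(g)
e=back("top",(319.7,191.2),.302);n=back("top",full((288,281),5,(280,130)),.2825)
k=place([g[0],g[1],-1.132],[.164,0,0])[0]
d=np.array([np.cos(-1.133),np.sin(-1.133)]);l=np.array([-d[1],d[0]])
nw=np.array([.6056,-.2657])
print("top eye",e,"kin eye",k,"nose top",n)
for E,N in((e,n),(k,nw)): v=N[:2]-E[:2];print("along",v@d,"left",v@l)
g5=np.array([.4476,.145,.2948]);print("pose5 kin hole in top",proj("top",place([g5[0],g5[1],.198],[.164,0,.301])))
b=cv2.imread("pics/top5.png");
print("   cols 178-202 gray top5")
G=cv2.cvtColor(b,cv2.COLOR_BGR2GRAY)
for v in range(168,190): print(v," ".join("%3d"%x for x in G[v,178:204]))
t0=cv2.cvtColor(cv2.imread("pics/top0.png"),cv2.COLOR_BGR2GRAY)
print("nose region top0, cols 330-356")
for v in range(175,193): print(v," ".join("%3d"%x for x in t0[v,330:356]))
E
```

```text
[ 0.51   -0.0567  0.2962]
top eye [ 0.5853 -0.2058  0.302 ] kin eye [ 0.5797 -0.2052  0.    ] nose top [ 0.6052 -0.2607  0.2825]
along 0.05815242546600832 left -0.005288808984940895
along 0.06577306690965358 left -0.0021704254420857045
pose5 kin hole in top [[189.7629 180.751 ]]
   cols 178-202 gray top5
168 109 112 113 119 124 123 121 117 104 101 106 106 104 104 107 101 101  95  99 101 103 107 118 129 131 130
169 109 113 113 119 123 124 123 119 110 105 106 106 106 104 105 103  99  99 101 102 100 106 116 127 129 130
170 110 110 112 120 123 121 123 122 114 111 106 109 105 104 105 105 100 100  99  99 100 102 112 124 129 129
171 110 109 110 115 122 124 123 125 119 114 105 104 107 109 107 107 101  98  98 100 101 101 111 121 128 129
172 112 110 112 115 123 124 123 124 121 110 105 108 112 112 116 114 109 102 100  99 102 100 109 119 127 130
173 112 111 111 114 121 127 125 126 123 116 116 123 122 127 127 120 110 103 101 100 100  98 105 119 128 132
174 110 109 114 119 127 130 133 131 130 130 130 132 136 134 136 131 116 106 102 101 101 103 108 120 128 132
175 111 113 117 124 130 134 137 135 13
[... 2856 characters left out ...]
  57  55  49  43  41  39  39  47  58  74  92 112 128
187 129 115  95  73  66  59  62  74  82  77  69  62  59  58  56  54  48  43  35  39  40  50  59  70  92 113
188 130 126 113  93  75  64  60  61  68  63  61  59  59  58  59  57  52  51  36  39  37  42  47  51  68  91
189 122 130 128 114  94  72  65  63  59  57  60  55  52  56  57  56  56  57  48  44  39  38  38  43  55  72
190 100 122 129 127 110  91  72  62  58  59  57  60  57  58  56  55  56  60  49  43  44  40  40  39  44  56
191  73 101 120 128 126 113  95  73  61  60  58  58  57  57  52  59  57  62  54  51  49  43  32  39  39  46
192  59  76 102 121 130 126 113  93  72  62  61  55  58  60  55  55  56  54  58  56  51  46  40  38  36  40
```

```bash
python3 - <<'E'
from h import *
go([.5338,-.1158,.2845],-1.133)
E
```

```text
t 16.35 turn 0.0017 shift after turn [-0.0636 -0.0035  0.0116] j [-0.28  0.02  1.57  0.    1.56 -0.72]
```

{"method": "steer_hand", "body": {"segments": [[[0, -0.01, 0, 0.005, 0], [0, -0.015, 0, 0.006, 0], [0, -0.006, 0, 0, 0], [0, 0, 0, 0, 0]]]}}

```text
t: 16.85
ee_pos: [0.5236, -0.0865, 0.2847]
ee_rot: [-1.687, -2.649, 0.0]
contact_force: [-0.3, 0.2, -0.4]
width: 0.0372
grasp_force: 60.0
```

```bash
python3 - <<'E'
from h import *
go([.5338,-.1158,.2845],-1.133)
print(r.state()["contact_force"],r.state()["ft_torque"])
import cv2
b=r.grab_frame("scene");cv2.imwrite("pics/scene7.png",b[:,:,::-1]);a=cv2.imread("pics/scene5.png").astype(int)
d=np.abs(a-b[:,:,::-1].astype(int)).max(2)
print("    "+"".join(str(c//10%10) if c%10==0 else " " for c in range(170,230)))
for v in range(198,236): print(v,"".join(".:o#"[min(3,x//9)] for x in d[v,170:230]))
E
```

```text
t 16.85 turn -0.0009 shift after turn [-0.0309 -0.0032  0.0002] j [-0.33  0.06  1.54  0.    1.54 -0.76]
[-0.27725528  0.24128815 -0.35259384] [0.04842079 0.06760788 0.00288922]
    7         8         9         0         1         2         
198 :...:o###########.o::##o..........#################:........
199 ....############o:ooo.oo:........#################..........
200 ..:o##########oo:ooooooo:..:.:.:.#################:######...
201 ...o###########oo::o::o:.:oo######################::........
202 .:############::ooo:o:::#######################o:..........:
203 .::.#########.:::o#ooo:.#########oo#ooooooooo:..............
204 ....#######oo....:.::o.:oo::::::o.::........................
205 ....::o::...................................................
206 .......:...............................:.:..................
207 .................::..:......
[... 1152 characters left out ...]
:.................................................
226 ##########...............:o:................................
227 :########:............:...oo................................
228 ...o:####...................................................
229 ......::....................................................
230 ............................................................
231 ..............:..............:................:.............
232 .............................:...............:..........:...
233 ####:.:.....................................................
234 ###........:................................................
235 ######................................................:.....
```

```bash
python3 - <<'E'
from h import *
g=r.state()["ee_pos"]
for a in(.165,.168):
  for dr in(.008,.012,.016,.02):
    print(a,dr,proj("scene",place([g[0],g[1],-1.133],[[a,0,g[2]+.02-dr],[a+.016,.02,g[2]+.02-dr*1.1],[a+.016,-.02,g[2]+.02-dr*1.1]])).round(1).tolist())
print(proj("scene",[[.604,-.2657,.2825],[.6056,-.2657,.2825]]))
im=__import__("cv2").imread("pics/scene7.png",0)
print("cols 184-212")
for v in range(205,246): print(v," ".join("%3d"%x for x in im[v,184:212]))
E
```

```text
0.165 0.008 [[201.5, 213.0], [206.6, 218.8], [191.4, 215.8]]
0.165 0.012 [[201.6, 214.3], [206.7, 220.2], [191.5, 217.2]]
0.165 0.016 [[201.8, 215.5], [206.9, 221.6], [191.7, 218.6]]
0.165 0.02 [[201.9, 216.8], [207.0, 222.9], [191.9, 220.0]]
0.168 0.008 [[201.0, 213.8], [206.1, 219.6], [190.8, 216.6]]
0.168 0.012 [[201.2, 215.0], [206.2, 221.0], [191.0, 218.0]]
0.168 0.016 [[201.3, 216.3], [206.4, 222.3], [191.2, 219.3]]
0.168 0.02 [[201.5, 217.5], [206.5, 223.7], [191.4, 220.7]]
[[195.62608564 225.41313893]
 [196.06476091 225.70184677]]
cols 184-212
205  38  40  42  45  39  45  47  43  43  61  82  82  90  88  90  86  88  85  85  84  81  85  80  79  78  79  77  76
206  41  43  43  41  46  40  43  42  40  54  71  67  70  73  73  73  72  73  73  71  74  72  72  73  71  75  70  75
207  40  44  42  42  35  46  44  38  41  51  67  64  63  67  64  69  65  67  67  68  63  67  67  66  68  68  63  66
208  38  43  46  41  44  44  45  40  38  41  55  70  97  84  63  75  78  71  71  75  77  84  77  83  77  71  64  87
209  40  41  40  44  44  43  42  45  36  34  70 143 165 154  94  84  85  86  8
[... 3513 characters left out ...]
 116
240 149 150 151 152 144 106  57  65  63  60  59  72  92  87  89  90  95  91  71  65  65  67  73  77  80  88  96 103
241 152 146 148 149 154 143  57  61  59  55  78 128 150  90  91  87  90  93  95  89  65  68  66  67  70  77  74  79
242 149 147 148 150 154 147 100  67  61  79 128 158 156 157 145  90  95  83  87  92  94  91  72  67  69  68  72  74
243 152 147 147 149 151 155 151 122 116 140 155 151 153 152 155 158 146  90  89  89  90  94  93  93  84  65  63  70
244 154 142 115 130 149 151 152 152 155 153 147 147 150 147 150 151 153 158 145  90  91  88  91  93  93  88  75  70
245 128 154 149 121 118 141 151 153 151 148 150 153 151 152 150 150 151 149 156 160 149  89  85  93  90  91  91  97
```

{"method": "steer_hand", "body": {"segments": [[[0, -0.005, -0.0055, 0, 0], [0, -0.005, 0, 0, 0], [0, -0.002, 0, 0, 0], [0, 0, 0, 0, 0]]]}}

```text
t: 17.4
ee_pos: [0.5236, -0.0991, 0.2851]
ee_rot: [1.686, 2.651, 0.0]
contact_force: [0.3, 1.0, -1.7]
width: 0.0373
grasp_force: 60.0
```

{"method": "steer_hand", "body": {"segments": [[[0, -0.003, 0, 0, 0], [0, -0.002, 0, 0, 0], [0, 0, 0, 0, 0]]]}}

```text
t: 17.77
ee_pos: [0.5257, -0.1035, 0.2849]
ee_rot: [-1.686, -2.651, -0.0]
contact_force: [-0.7, -0.9, -1.3]
width: 0.0371
grasp_force: 60.0
```

{"method": "steer_hand", "body": {"segments": [[[0, -0.003, 0, 0, 0], [0, 0, 0, 0, 0]]]}}

```text
t: 18.02
ee_pos: [0.5268, -0.106, 0.2849]
ee_rot: [-1.685, -2.65, -0.001]
contact_force: [-0.7, 1.4, -1.8]
width: 0.0371
grasp_force: 60.0
```

```bash
python3 - <<'E'
from h import *
go([.5338,-.1158,.2845],-1.133)
E
```

```text
t 18.025 turn 0.0003 shift after turn [-0.0119  0.0022  0.0004] j [-0.36  0.08  1.53  0.    1.54 -0.8 ]
```

{"method": "steer_hand", "body": {"segments": [[[0, -0.003, 0, 0, 0], [0, 0, 0, 0, 0]]]}}

```text
t: 18.27
ee_pos: [0.5281, -0.1088, 0.2849]
ee_rot: [-1.685, -2.65, -0.0]
contact_force: [-0.7, 3.1, -1.0]
width: 0.0374
grasp_force: 60.0
```

{"method": "steer_hand", "body": {"segments": [[[0, -0.003, 0, 0, 0], [0, 0, 0, 0, 0]]]}}

```text
t: 18.52
ee_pos: [0.5294, -0.1115, 0.2849]
ee_rot: [-1.685, -2.65, -0.0]
contact_force: [-1.7, 3.6, -1.3]
width: 0.0378
grasp_force: 60.0
```

```bash
python3 - <<'E'
from h import *
import cv2
go([.5338,-.1158,.2845],-1.133)
f=r.grab_frame("scene");im=f[:,:,0];cv2.imwrite("pics/scene8.png",f[:,:,::-1])
print(r.state()["contact_force"])
for v in range(206,244): print(v," ".join("%3d"%x for x in im[v,182:214]))
E
```

```text
t 18.525 turn 0.0002 shift after turn [-0.0057  0.0022  0.0004] j [-0.37  0.08  1.52  0.    1.54 -0.81]
[-1.10590164  3.69032072  0.02509459]
206  76  55  40  42  41  45  39  47  41  43  39  55  78  70  69  73  75  72  74  71  74  75  73  74  75  72  75  71  73  69  68  66
207  70  50  39  37  41  43  43  46  42  43  44  55  76  66  70  68  72  66  68  68  69  65  69  68  66  65  67  66  69  66  67  76
208  60  60  41  46  40  43  45  43  37  44  41  44  58  59  69  70  68  75  74  75  76  74  77  81  82  81  85  78  68  89 119 172
209  80  80  31  35  42  45  39  47  42  42  37  36  44  83  89  85  87  84  89  91  86  85  87  89  84  87  89  80  67  96 145 163
210  99  90  37  43  41  42  48  43  43  41  42  40  63  90  83  85  82  83  85  84  89  85  86  88  84  87  79  60  73 133 161 154
211  92  95  59  40  4
[... 3633 characters left out ...]
 101 110 121 131 138 131 110 146 139 145
239 155 153 155 156 157 167 158 106  63  66  83  77  67  67  81 101  96  95  72  73  73  80  83  92 100 108 118 125 134 142 146 148
240 154 151 152 158 154 160 150 107  65  68  62  62  66  77  93  95  94  92  96  96  74  73  79  84  79  88  94 105 116 122 137 142
241 156 156 155 152 155 154 160 149  60  63  59  58  80 134 158  94  97  91  93  97  97  93  68  69  76  82  87  83  88  91 116 126
242 155 154 154 157 155 157 157 150 103  67  59  80 134 164 167 163 153  91  96  93  93  96 101  94  72  77  76  81  83  87  90  98
243 154 159 159 157 153 154 159 157 156 130 117 147 163 158 156 155 159 166 153  91  93  92  93  97  99  95  86  77  77  78  86  85
```

{"method": "steer_hand", "body": {"segments": [[[0, -0.003, 0, 0, 0], [0, 0, 0, 0, 0]]]}}

```text
t: 18.82
ee_pos: [0.5309, -0.1147, 0.285]
ee_rot: [1.686, 2.651, -0.0]
contact_force: [-0.4, 2.9, -0.8]
width: 0.0374
grasp_force: 60.0
```

{"method": "steer_hand", "body": {"segments": [[[0, -0.003, 0, 0, 0], [0, 0, 0, 0, 0]]]}}

```text
t: 19.08
ee_pos: [0.5322, -0.1174, 0.285]
ee_rot: [1.686, 2.651, -0.0]
contact_force: [-1.5, 2.8, -1.2]
width: 0.0376
grasp_force: 60.0
```

{"method": "steer_hand", "body": {"segments": [[[0, -0.003, -0.001, 0, 0], [0, 0, 0, 0, 0]]]}}

```text
t: 19.32
ee_pos: [0.5325, -0.1207, 0.2851]
ee_rot: [1.686, 2.65, -0.0]
contact_force: [-0.5, 0.9, -3.0]
width: 0.0373
grasp_force: 60.0
```

```bash
python3 - <<'E'
from h import *
import cv2
go([.5338,-.1158,.2845],-1.133)
f=r.grab_frame("scene");im=f[:,:,0];cv2.imwrite("pics/scene9.png",f[:,:,::-1])
cv2.imwrite("pics/top9.png",r.grab_frame("top")[:,:,::-1])
for v in range(210,238): print(v," ".join("%3d"%x for x in im[v,184:210]))
t=cv2.imread("pics/top9.png")[:,:,2]
print("top cols 325-352")
for v in range(174,196): print(v," ".join("%3d"%x for x in t[v,325:353]))
E
```

```text
t 19.325 turn -0.0002 shift after turn [0.0039 0.0032 0.0005] j [-0.38  0.09  1.51 -0.    1.54 -0.82]
210  41  42  41  37  38  44  48  39  35  49  99 134  80  82  81  90  83  85  85  87  86  89  91  83  89  86
211  61  42  40  39  39  39  39  45  34  98 167  97  84  85  84  83  83  87  88  87  84  85  88  88  88  79
212  94  74  62  52  41  44  39  39  43  62  82  81  86  84  84  87  90  85  84  87  87  90  83  66  65  64
213  95  98 103  99  88  76  57  55  55  66  62  75  88  85  84  85  87  87  87  86  87  85  85  91  85  71
214  94  92  93  95  96  84  72  67  68  65  72  71  77  86  87  89  87  82  85  84  87  88  85  85  83  91
215  97  92  96  96  96  85  71  62  49  51  59  4
[... 4302 characters left out ...]
  34
190  60  61  67  66  54  56  63  67  83  91  91  91  90  88  90  88  88  85  79  70  62  52  44  41  41  39  35  37
191  63  69  71  68  55  57  70  76  80  87  89  90  91  90  88  85  76  72  57  52  45  40  38  38  46  46  43  34
192  68  73  71  66  63  67  71  76  79  88  93  90  88  87  82  70  61  53  44  40  41  34  36  40  49  51  38  40
193  74  78  76  64  65  71  76  79  85  89  87  91  87  77  69  59  58  52  41  43  40  35  43  41  48  44  39  37
194  79  84  74  65  70  77  79  79  81  82  82  85  85  73  67  61  58  56  53  48  43  48  42  40  38  46  42  32
195  83  83  73  69  75  81  75  75  70  67  72  77  81  77  76  71  65  59  58  59  56  52  45  39  37  43  38  36
```

{"method": "steer_hand", "body": {"segments": [[[0, 0.003, 0, 0, 0], [0, 0, 0, 0, 0]]]}}

```text
t: 19.68
ee_pos: [0.5313, -0.1178, 0.2854]
ee_rot: [1.685, 2.65, -0.0]
contact_force: [-0.4, 0.2, -0.8]
width: 0.0371
grasp_force: 60.0
```

{"method": "steer_hand", "body": {"segments": [[[0, 0.003, 0, 0, 0], [0, 0, 0, 0, 0]]]}}

```text
t: 19.92
ee_pos: [0.5298, -0.1146, 0.2852]
ee_rot: [1.685, 2.651, -0.0]
contact_force: [0.3, -0.2, -1.7]
width: 0.0373
grasp_force: 60.0
```

```bash
python3 - <<'E'
from h import *
import cv2
go([.5338,-.1158,.2845],-1.133)
f=r.grab_frame("scene");im=f[:,:,0];cv2.imwrite("pics/scene10.png",f[:,:,::-1])
print(r.state()["contact_force"])
for v in range(214,236): print(v," ".join("%3d"%x for x in im[v,184:210]))
E
```

```text
t 19.925 turn 0.0005 shift after turn [-0.0027  0.0031  0.0007] j [-0.37  0.08  1.52 -0.    1.54 -0.81]
[ 0.33239373 -0.01924936 -0.86118154]
214  96  91  93  95  97  89  64  70  67  68  65  68  82  87  85  85  87  85  83  86  83  85  82  68  95 144
215  94  92  93  93 100  84  69  64  55  51  60  48  35  67  89  86  84  85  83  82  72  72  65  66  85 125
216  93  93  93 105 130  65  70  61  45  42  41  45  41  66  92  88  84  84  85  91  90  84  66  99 143 124
217  95  89  97  95  77  70  70  71  73  64  55  43  56  79  89  87  83  84  87  87  85  79  91 137 165 162
218  91  91 118 162 102  80  67  81  91  89  79  71  91  83  84  84  87  86  86  81  65  64  98 167 160 159
219  93  91 114 156  78  73  69  80  82  84  69  67  82  81  83  82  85  82  85  76  59  91 110 113 142 155
220  91  88 123 149  77  72  72  84  
[... 990 characters left out ...]
  74 131 168 168 160 156 156 155 154 155 156 153 154
230  78  86  90 101  74  65  75 127 141 149 147  86  63  77 128 163 160 157 157 155 154 156 157 154 159 156
231  65  78  84  87  83  65  76 114 133 136 138  98  64  75 124 164 156 155 155 155 157 155 158 158 157 156
232  69  75  76  79  77  64  67  80 110 126 126  93  63  79 120 150 158 155 157 154 160 153 153 155 150 155
233  78  71  72  78  77  73  67  79  88  93 104  91  67  83 134 158 141 137 157 155 156 156 155 156 159 155
234  77  76  74  72  74  70  67  73  82  87  89  83  80  76 119 135 143 146 151 153 158 157 155 158 157 155
235  73  74  73  81  88  73  68  68  75  77  84  96  78  79 109 121 129 135 143 146 145 148 155 159 153 157
```

{"method": "steer_hand", "body": {"segments": [[[0, 0.002, -0.0025, 0, 0], [0, 0, 0, 0, 0]]]}}

```text
t: 20.23
ee_pos: [0.5272, -0.1146, 0.2854]
ee_rot: [1.685, 2.649, -0.0]
contact_force: [1.1, -1.7, -2.0]
width: 0.0373
grasp_force: 60.0
```

{"method": "steer_hand", "body": {"segments": [[[0, 0.002, 0, 0, 0], [0, 0, 0, 0, 0]]]}}

```text
t: 20.48
ee_pos: [0.5272, -0.1142, 0.2859]
ee_rot: [1.684, 2.646, -0.003]
contact_force: [3.2, -5.3, -2.2]
width: 0.0372
grasp_force: 60.0
```

{"method": "steer_hand", "body": {"segments": [[[0, 0.002, 0, 0, 0], [0, 0, 0, 0, 0]]]}}

```text
t: 20.72
ee_pos: [0.5272, -0.1139, 0.2863]
ee_rot: [1.683, 2.642, -0.005]
contact_force: [4.6, -8.1, -2.1]
width: 0.0376
grasp_force: 60.0
```

{"method": "steer_hand", "body": {"segments": [[[0, -0.005, 0, 0, 0], [0, -0.004, 0, 0, 0], [0, 0, 0, 0, 0]]]}}

```text
t: 21.1
ee_pos: [0.5285, -0.1183, 0.2846]
ee_rot: [-1.685, -2.649, -0.0]
contact_force: [-0.1, -0.0, -1.4]
width: 0.0377
grasp_force: 60.0
```

{"method": "steer_hand", "body": {"segments": [[[0, 0, 0, 0.004, 0], [0, 0, 0, 0, 0]]]}}

```text
t: 21.35
ee_pos: [0.5284, -0.1182, 0.2804]
ee_rot: [-1.685, -2.65, 0.0]
contact_force: [0.1, -0.3, -1.3]
width: 0.0371
grasp_force: 60.0
```

{"method": "steer_hand", "body": {"segments": [[[0, 0, 0, 0.003, 0], [0, 0, 0, 0, 0]]]}}

```text
t: 21.6
ee_pos: [0.5286, -0.1184, 0.2777]
ee_rot: [-1.685, -2.65, 0.0]
contact_force: [-0.4, 0.6, -0.2]
width: 0.0372
grasp_force: 60.0
```

```bash
python3 - <<'E'
from h import *
import cv2
go([.5338,-.1158,.2845],-1.133)
f=r.grab_frame("scene");im=f[:,:,0];cv2.imwrite("pics/scene11.png",f[:,:,::-1])
print(r.state()["contact_force"])
for v in range(214,240): print(v," ".join("%3d"%x for x in im[v,184:210]))
E
```

```text
t 21.6 turn 0.0003 shift after turn [ 0.0002  0.0058 -0.0068] j [-0.38  0.09  1.53  0.    1.53 -0.82]
[ 0.16205922  0.61583906 -1.17569125]
214  93  94  95  96 100  86  70  74  71  69  67  66  78  87  85  87  89  83  85  86  88  86  87  74  66 129
215  91  94  92  94 100  88  65  64  48  53  55  49  45  71  88  84  85  86  86  87  85  80  73  76  78 130
216  93  92  93 108 128  65  69  63  38  44  45  36  46  66  87  84  86  88  85  87  87  71  81  89 126 126
217  92  94  92  92  80  67  70  72  75  66  55  45  53  79  91  87  85  80  68  83  85  82  73 122 170 163
218  90  89  92 104 103  80  70  82  89  85  78  75  91  89  91  86  88  91  85  69  68  59  79 145 161 159
219  96 
[... 1559 characters left out ...]
  83 138 158 144 140 157 157 156 151 157 154 155 156
234  76  76  75  73  73  72  70  73  82  88  80  70  74  79 118 137 140 143 149 157 156 159 156 157 155 157
235  71  72  71  83  89  73  66  64  77  81  76  71  75  77 108 120 129 133 140 142 146 148 152 158 153 153
236  98 103  92  94  93  71  73  66  79  75  73  74  72  75  86  94 107 118 126 130 140 143 151 162 149 153
237 167 150  95  90  89  70  67  74  93  98  86  87  73  70  74  79  81  90 102 116 126 136 138 140 149 145
238 158 162 151  94  92  80  66  72  92  93  79  70  70  71  76  77  74  80  84  87 104 112 121 130 134 132
239 154 154 160 165 160 109  63  73  75  76  64  69  80  99  97  94  74  72  77  83  82  87 101 108 116 128
```

{"method": "steer_hand", "body": {"segments": [[[0, 0, 0, 0.003, 0], [0, 0, 0, 0, 0]]]}}

```text
t: 21.9
ee_pos: [0.5287, -0.1185, 0.2747]
ee_rot: [-1.685, -2.65, 0.0]
contact_force: [0.2, -0.5, -1.2]
width: 0.0372
grasp_force: 60.0
```

{"method": "steer_hand", "body": {"segments": [[[0, 0, 0, 0.003, 0], [0, 0, 0, 0, 0]]]}}

```text
t: 22.15
ee_pos: [0.5287, -0.1185, 0.2717]
ee_rot: [-1.685, -2.65, 0.0]
contact_force: [0.2, 1.4, -0.9]
width: 0.0368
grasp_force: 60.0
```

{"method": "steer_hand", "body": {"segments": [[[0, 0, 0, 0.003, 0], [0, 0, 0, 0, 0]]]}}

```text
t: 22.4
ee_pos: [0.5287, -0.1185, 0.2687]
ee_rot: [-1.685, -2.65, 0.0]
contact_force: [-0.6, 0.2, -1.6]
width: 0.0373
grasp_force: 60.0
```

{"method": "steer_hand", "body": {"segments": [[[0, 0, 0, 0.003, 0], [0, 0, 0, 0, 0]]]}}

```text
t: 22.65
ee_pos: [0.5287, -0.1185, 0.2657]
ee_rot: [-1.685, -2.65, 0.0]
contact_force: [-0.6, -0.0, -1.6]
width: 0.0378
grasp_force: 60.0
```

```bash
python3 - <<'E'
from h import *
import cv2
go([.5338,-.1158,.2845],-1.133)
f=r.grab_frame("scene");im=f[:,:,0];cv2.imwrite("pics/scene12.png",f[:,:,::-1])
for v in range(218,242): print(v," ".join("%3d"%x for x in im[v,184:206]))
E
```

```text
t 22.65 turn 0.0002 shift after turn [ 0.0003  0.0058 -0.0188] j [-0.38  0.09  1.54 -0.    1.5  -0.82]
218  91  97  91 104  98  78  89 149 135  82  72  74  93  86  83  86  89  84  84  82  86  89
219  92  89 119 160  74  71  89 133  97  80  71  75  83  90  84  84  84  84  85  88  85  84
220  90  90 119 153  72  70  90 138  78  82  75  69  78  84  86  86  86  88  88  84  80  73
221  89 114 164 130  73  68  77 101  83  80  76  70  81  85  88  85  86  85  74  84  73  89
222  98 111 163 133  74  69  72  84  84  86  77  70  77  91  87  85  88  88  87  90
[... 1056 characters left out ...]
  84  81  76  74  69  68  67  64  83 135 154 152 156 156
235  72  74  75  78  89  69  66  67  74  75  78  69  75  76 101  96 110 140 143 144 145 148
236  99  99  90  97  89  73  71  70  78  73  65  69  74  74  91  96 109 117 127 132 140 143
237 166 153  92  90  89  75  66  72  92  92  68  74  70  67  74  78  83  93 101 111 128 132
238 157 161 151  94  94  76  66  72  91  95  82  67  67  71  74  71  77  83  85  88 101 109
239 152 158 158 166 157 113  65  70  82  77  67  71  78 102 100  91  74  72  75  80  83  89
240 154 153 157 158 151 107  62  67  63  61  61  78  93  89  96  93  98  94  75  70  78  85
241 153 157 156 156 164 147  58  65  61  58  77 135 156  94  95  87  95  95 100  92  68  71
```

{"method": "steer_hand", "body": {"segments": [[[0, 0, 0, 0, 0], [0, 0, 0, 0, 0], [0, 0, 0, 0, 0]]], "grip_n": 8}}

```text
t: 23.08
ee_pos: [0.5291, -0.1187, 0.2663]
ee_rot: [1.685, 2.65, 0.0]
contact_force: [0.7, 0.5, -0.8]
width: 0.0394
grasp_force: 8.0
```

{"method": "steer_hand", "body": {"segments": [[[0, -0.002, 0, 0.008, 0], [0, -0.002, 0, 0.009, 0], [0, -0.003, 0, 0.009, 0], [0, 0, 0, 0, 0]]]}}

```text
t: 23.58
ee_pos: [0.5311, -0.1247, 0.2384]
ee_rot: [-1.684, -2.649, 0.001]
contact_force: [-0.6, 0.9, -0.6]
width: 0.0396
grasp_force: 8.0
```

{"method": "steer_hand", "body": {"segments": [[[0, -0.0035, 0, 0.015, 0], [0, -0.0035, 0, 0.015, 0], [0, 0, 0, 0, 0]]]}}

```text
t: 23.95
ee_pos: [0.5338, -0.1313, 0.2078]
ee_rot: [-1.684, -2.648, 0.002]
contact_force: [-1.0, 2.4, -0.8]
width: 0.0397
grasp_force: 8.0
```

```bash
python3 - <<'E'
from h import *
import cv2
go([.5338,-.1158,.2845],-1.133)
f=r.grab_frame("scene");im=f[:,:,0];cv2.imwrite("pics/scene13.png",f[:,:,::-1])
d=np.abs(cv2.imread("pics/scene5.png").astype(int)-f[:,:,::-1].astype(int)).max(2)
print("    "+"".join(str(c//10%10) if c%10==0 else " " for c in range(170,245)))
for v in range(190,246): print(v,"".join(".:o#"[min(3,x//9)] for x in d[v,170:245]))
E
```

```text
t 23.95 turn -0.0001 shift after turn [ 0.0142  0.0064 -0.0767] j [-0.4   0.15  1.6  -0.    1.39 -0.84]
    7         8         9         0         1         2         3         4    
190 ............###########:..........#######:#o...::##########oo:o:oo########:
191 ...........o###########........:#o#########.....:.o########.:....:.######..
192 ..........o#############......oooo#######o:........:o######.:......o#####:.
193 ..........o############.###o#ooooo.######o:.........o######........#####...
194 ........o###############:ooooooooo:#######:.........:######.:......:####::.
195 ........o################:..ooooo#o#######:.........#######o........#o.:...
196 .......:#############
[... 3274 characters left out ...]
#::.........o#ooo...............................:......o####
238 ############.######...:::...:.:.......................................::.##
239 ############::.:o###..o#:#:###...........................................:.
240 ###########o:..::::......oo##o............................:................
241 #######o###:..............o:::.............................................
242 #########o:...............:................................................
243 #########o:..................................................:.:...........
244 #########:....................:............:.:...............:...........:.
245 #########:.................................::...............:...........:..
```

{"method": "steer_hand", "body": {"segments": [[[0, -0.002, 0, 0.015, 0], [0, -0.003, 0, 0.015, 0], [0, 0, 0, 0, 0]]]}}

```text
t: 24.38
ee_pos: [0.5363, -0.1361, 0.1784]
ee_rot: [-1.685, -2.649, 0.001]
contact_force: [0.1, 0.1, 0.1]
width: 0.0397
grasp_force: 8.0
```

{"method": "steer_hand", "body": {"segments": [[[0, -0.007, 0, 0.013, 0], [0, -0.007, 0, 0.013, 0], [0, 0, 0, 0, 0]]]}}

```text
t: 24.75
ee_pos: [0.5422, -0.1487, 0.1524]
ee_rot: [-1.685, -2.648, 0.001]
contact_force: [1.6, 0.4, -0.5]
width: 0.0396
grasp_force: 8.0
```

{"method": "steer_hand", "body": {"segments": [[[0, -0.0075, 0, 0.013, 0], [0, -0.0075, 0, 0.013, 0], [0, 0, 0, 0, 0]]]}}

```text
t: 25.12
ee_pos: [0.549, -0.1625, 0.1268]
ee_rot: [-1.686, -2.649, 0.0]
contact_force: [1.1, 0.1, -0.5]
width: 0.0398
grasp_force: 8.0
```

{"method": "steer_hand", "body": {"segments": [[[0, -0.008, 0, 0.008, 0], [0, -0.008, 0, 0.008, 0], [0, 0, 0, 0, 0]]]}}

```text
t: 25.5
ee_pos: [0.556, -0.1771, 0.1113]
ee_rot: [-1.686, -2.65, 0.0]
contact_force: [1.1, 0.3, -0.5]
width: 0.0396
grasp_force: 8.0
```

{"method": "steer_hand", "body": {"segments": [[[0, -0.008, 0, 0.0075, 0], [0, -0.008, 0, 0.0075, 0], [0, 0, 0, 0, 0]]]}}

```text
t: 25.88
ee_pos: [0.5635, -0.1922, 0.0971]
ee_rot: [1.686, 2.649, -0.0]
contact_force: [1.6, -0.9, 2.0]
width: 0.04
grasp_force: 8.0
```

{"method": "steer_hand", "body": {"segments": [[[0, -0.006, 0, 0.004, 0], [0, -0.006, 0, 0.004, 0], [0, 0, 0, 0, 0]]]}}

```text
t: 26.25
ee_pos: [0.5683, -0.2026, 0.0891]
ee_rot: [1.686, 2.65, -0.0]
contact_force: [1.9, -2.1, 3.0]
width: 0.0398
grasp_force: 8.0
```

```bash
python3 - <<'E'
from h import *
import cv2
f=r.grab_frame("scene")[:,:,::-1];cv2.imwrite("pics/scene14.png",f)
d=np.abs(cv2.imread("pics/scene5.png").astype(int)-f.astype(int)).max(2)
print("    "+"".join(str(c//10%10) if c%10==0 else " " for c in range(170,245)))
for v in range(206,276): print(v,"".join(".:o#"[min(3,x//9)] for x in d[v,170:245]))
E
```

```text
    7         8         9         0         1         2         3         4    
206 .:...........:::.:::o:::...................................:...............
207 ..............:::::::o:...................:::.:###o........................
208 .............:.:::.:o:.:.o#########################:.......................
209 .:oooo########.:.::::::.###########################:.......................
210 ##############..:..:::::##########################::.......................
211 ###############...:..:.###########################::.......................
212 ##################:::::###########################:........................
213 ###################:.::..########################:......
[... 4279 characters left out ...]
#######..##############.....................:###############
268 ...........o###########################...................:################
269 ...........o##############################.........:.....:#################
270 .........:o################################..............:#################
271 ..........o###################################..........:##################
272 ..........:####################################.:........###oooo:..::...:..
273 ..........o############################o::ooo###o.:o##...oo#oooo:ooo:......
274 .........o########o:::::o########################....#:....:::..:::........
275 #####################################oooooo:o:::............::....::.......
```

{"method": "steer_hand", "body": {"segments": [[[0.06, 0, 0, 0, 0], [0.07, 0, 0, 0, 0], [0.08, 0, 0, 0, 0], [0.08, 0, 0, 0, 0], [0.08, 0, 0, 0, 0], [0.08, 0.01, 0, 0, 0], [0.08, 0.02, 0, 0, 0], [0.08, 0.03, 0, 0, 0], [0.08, 0.04, 0, 0, 0], [0.08, 0.03, 0, -0.02, 0], [0.08, 0, 0, -0.04, 0], [0.08, 0, 0, -0.04, 0], [0.08, 0, 0, 0, 0], [0.08, 0, 0, 0, 0], [0.08, 0, 0, 0, 0], [0.08, 0, 0, 0, 0]]]}}

```text
t: 28.3
ee_pos: [0.5118, -0.0838, 0.1875]
ee_rot: [-1.684, -2.648, 0.001]
contact_force: [0.1, 0.1, -1.2]
width: 0.0798
grasp_force: 0.0
```

```bash
python3 - <<'E'
from h import *
import cv2
f=r.grab_frame("scene")[:,:,::-1]
t=r.grab_frame("top")[:,:,::-1];t2=cv2.resize(t[125:245,280:400],(400,400),interpolation=cv2.INTER_CUBIC)
s=cv2.resize(f[185:305,140:260],(400,400),interpolation=cv2.INTER_CUBIC)
cv2.imwrite("pics/final.png",np.hstack([s,t2]))
print(r.state()["ee_pos"],r.state()["t"])
E
```

```text
[ 0.51222972 -0.08405855  0.18809417] 28.4
```

View pics/final.png

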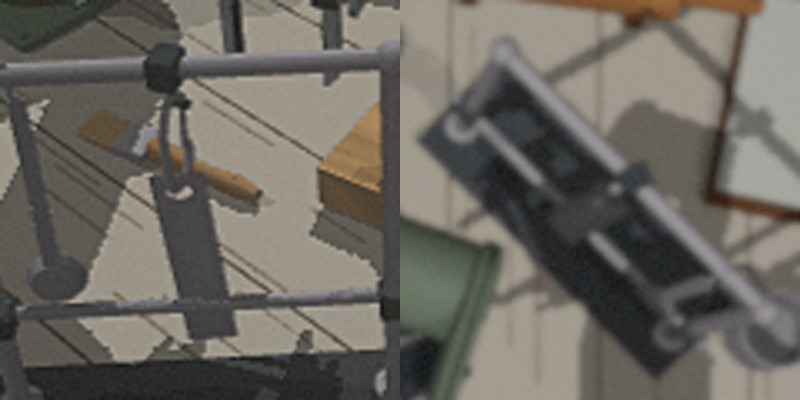

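The ruler hangs on the hook, eye up at about (180,190) and resting against the lower bar. The gate is closed and the spoon hasn't moved. I'll let it settle, check that nothing is moving, then hand in.

{"method": "steer_hand", "body": {"segments": [[[0.08, 0.03, 0, -0.02, 0], [0.08, 0.03, 0, -0.02, 0], [0.08, 0, 0, 0, 0], [0.08, 0, 0, 0, 0], [0.08, 0, 0, 0, 0], [0.08, 0, 0, 0, 0], [0.08, 0, 0, 0, 0], [0.08, 0, 0, 0, 0], [0.08, 0, 0, 0, 0], [0.08, 0, 0, 0, 0], [0.08, 0, 0, 0, 0], [0.08, 0, 0, 0, 0], [0.08, 0, 0, 0, 0], [0.08, 0, 0, 0, 0]]]}}

```text
t: 30.15
ee_pos: [0.4873, -0.0298, 0.2291]
ee_rot: [1.686, 2.651, 0.0]
contact_force: [0.4, 1.0, -0.1]
width: 0.0805
grasp_force: 0.0
```

```bash
python3 - <<'E'
from h import *
def g(): return r.grab_frame("scene")[200:300,170:230].astype(int)
a=g()
for _ in range(8): b=g()
n=(np.abs(a-b).max(2)>25).sum();print("moving px",n,r.state()["t"])
if n<15: print(r.hand_in())
E
```

```text
moving px 0 30.6
the job is handed in; nothing more can be done
None
```

The ruler hangs at rest on the snap hook, eye end up and the gate closed behind it. The robot was clear of it when I handed the job in at 30.6 s.

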